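# Swipe the meter's touch band from standby to calibration

### The job

Switch the bench meter over to calibration: with the fingers closed, lay the fingertips on the end of the arched touch band beside the green lamp, press it gently, and trace the band along its curve to the end beside the blue lamp in one unbroken stroke, keeping it pressed down all the way. Finish with the fingertips still resting on the blue end, holding the band lightly pressed. Grasp nothing, press only gently (20 N is too hard), and leave the vial, the bottle and the beaker where they stand.

Things in the scene. Friction and masses are not known exactly. Their poses are not given: they have to be found in the camera images.
- meter: white bench meter, fixed, 220 mm deep (x), 270 mm wide (y); origin under its centre on the bench, x axis points from its front edge (band side) to its display, z up. Its flat grey panel is 55 mm above the bench; at the back a display wedge (from 27 mm behind the centre on) rises to about 82 mm. The touch band stands on the panel near the front edge.
- arc_centre (a point): centre of the band's arc, at the height of the band's top at rest (66 mm above the bench), 95 mm along +x from the meter's centre; axes as the meter's. The band's centre line is an arc of radius 160 mm about it, on its -x side, reaching 34 degrees either side of the meter's -x direction; the band is 16 mm wide, black with five white pads, and stands 11 mm proud of the panel.
- band (a joint): how far the whole touch band is pressed down, in m: 0 at rest, 0.006 at its stop. It stays level wherever it is pressed, starts to move at about 1.5 N, takes about 5.5 N fully down, and springs back. Keep it down by more than 1 mm for the whole stroke and at the end (2 to 4 mm is comfortable).
- mark_1: white pad of the touch band, 16 mm wide across the band, its top flush with the band's; origin at the centre of the pad's top face; it sinks with the band; the end pad on the meter's -y side, 28 mm long, centred 29 degrees along the arc from its middle
- mark_2: white pad of the touch band, 16 mm wide across the band, its top flush with the band's; origin at the centre of the pad's top face; it sinks with the band; 17 mm long, half-way from mark_1 to mark_3 (14.5 degrees)
- mark_3: white pad of the touch band, 16 mm wide across the band, its top flush with the band's; origin at the centre of the pad's top face; it sinks with the band; 17 mm long, the middle of the arc
- mark_4: white pad of the touch band, 16 mm wide across the band, its top flush with the band's; origin at the centre of the pad's top face; it sinks with the band; 17 mm long, half-way from mark_3 to mark_5 (14.5 degrees)
- mark_5: white pad of the touch band, 16 mm wide across the band, its top flush with the band's; origin at the centre of the pad's top face; it sinks with the band; the end pad on the meter's +y side, 28 mm long, centred 29 degrees along the arc from its middle
- green (a point): green lamp, a flat disc 24 mm across and 2 mm high on the panel, just beyond one end of the band, 39 mm along the arc from the end pad's centre; it marks the end to start from, which may be either end; point at the centre of its top
- blue (a point): blue lamp, the same disc beyond the other end of the band; it marks the end to finish on; point at the centre of its top
- vial_mid (a point): loose amber vial with orange cap, 24 mm across, 45 mm high, standing on the panel between the band and the display; point at its centre, half-way up
- buffer_mid (a point): loose white bottle with yellow cap, 54 mm across, 105 mm high, on the bench beside the meter; point at its centre, half-way up
- beaker_mid (a point): loose empty glass beaker, 60 mm across, 80 mm high, on the bench at the other side of the meter; point at its centre, half-way up

How it is judged:
On the way, in this order (a step that is already met when the one before it is completed fails the run):
1. the fingertips press the white end pad beside the green lamp (((y of green in the frame of meter below 0 m and contact force between the fingers and mark_1 above 0.2 N) or (not (y of green in the frame of meter below 0 m) and contact force between the fingers and mark_5 above 0.2 N)) and value of joint band above 0.0006 m), for 0.03 s.
2. they press the second white pad, counted from the green end (((y of green in the frame of meter below 0 m and contact force between the fingers and mark_2 above 0.2 N) or (not (y of green in the frame of meter below 0 m) and contact force between the fingers and mark_4 above 0.2 N)) and value of joint band above 0.0006 m), for 0.03 s.
3. they press the middle white pad (contact force between the fingers and mark_3 above 0.2 N and value of joint band above 0.0006 m), for 0.03 s.
4. they press the fourth white pad (((y of green in the frame of meter below 0 m and contact force between the fingers and mark_4 above 0.2 N) or (not (y of green in the frame of meter below 0 m) and contact force between the fingers and mark_2 above 0.2 N)) and value of joint band above 0.0006 m), for 0.03 s.
5. they press the end pad beside the blue lamp (((y of green in the frame of meter below 0 m and contact force between the fingers and mark_5 above 0.2 N) or (not (y of green in the frame of meter below 0 m) and contact force between the fingers and mark_1 above 0.2 N)) and value of joint band above 0.0006 m), for 0.03 s.
At the end, for the whole second after the job is handed in: the fingers still press the end pad beside the blue lamp, with the band held down by more than 1 mm; vial, bottle and beaker are within 15 mm of where they stood (((y of green in the frame of meter below 0 m and contact force between the fingers and mark_5 above 0.2 N) or (not (y of green in the frame of meter below 0 m) and contact force between the fingers and mark_1 above 0.2 N)) and value of joint band above 0.001 m and distance of each of vial_mid, buffer_mid, beaker_mid from where it was at the start of the episode below 0.015 m); the arm keeps its last pose, push and grip.
It fails at once if the meter is pressed or struck harder than 20 N (contact force between any of the fingers, the arm and meter above 20 N).
It fails at once if the fingertips come off part way: they are over the band between its end pads, within about 15 mm of it, while the band is up (horizontal distance between the grasp point and arc_centre between 0.142 and 0.178 m and x of the grasp point in the frame of arc_centre below 0 m and y of the grasp point in the frame of arc_centre between -0.05 and 0.05 m and z of the grasp point in the frame of arc_centre below 0.034 m and value of joint band below 0.0003 m).
It fails at once if the vial, the bottle or the beaker is lifted, knocked or moved by more than 15 mm (distance of any of vial_mid, buffer_mid, beaker_mid from where it was at the start of the episode above 0.015 m).
It also fails if it takes over 42 s, if anything falls off the work surface, if the arm or the gripper's body presses on something with over 40 N, if the wrist force passes 120 N, or if a joint passes its speed limit or range.

### The arm

A 6-joint arm with a two-finger parallel gripper is mounted at the origin on the work surface. World frame = base frame: x ahead of the robot, y to its left, z up, the work surface at z = 0. Lengths are in m, angles in rad, forces in N, time in s.
With the tool pointing down it reaches from about 0.35 to 0.875 m from the base axis. Payload 15.5 kg.
Tool frame: the origin (TCP) lies at the very end of the fingers, on their centre line; the grasp point (between the pads) lies 19 mm behind it (tcp_to_grasp is the distance from the TCP to the grasp point, in m); z points along the fingers, y is the direction in which the jaws open and shut (so a half turn about z gives the same grasp; the last joint's range is limited). The gripper opens to 85 mm and grips with 20 to 120 N. Pads are 22 mm wide; open, the fingers measure 114 mm over their backs; the gripper's body (76 mm by 85 mm) begins 54 mm behind the grasp point. The pads swing forward as they close: fully open they stand 13 mm farther back than shut.
Start: joints at [1.218, 0.494, 1.345, -0, 1.302, -0.096], TCP at [0.159, 0.605, 0.231] pointing down, gripper open.
Joint ranges: [-2.91, 2.91], [-0.82, 2.16], [0.22, 2.67], [-1.22, 4.37], [0.12, 2.79], [-3.08, 3.08]. Speed limits (rad/s): [1.89, 1.89, 2.57, 3.01, 3.01, 3.01].

### API

Orientations are given as a unit quaternion [w, x, y, z].
In Python, from rig import * gives the robot as it stands.
- The arm moves only by the tool send_rows, never from a script. Its argument "steps" is a list of rows, each a list of 7 numbers: the turn, a rotation vector about the tool's x, y, z in degrees, then the shift along the tool's x, y, z in m, then the closure in counts, from 0 (fully open) to 255 (shut). A call has 1 to 20 rows; each row is the pose to reach, as a shift and turn from the pose commanded when the call began, along the tool's axes at that moment; what a row does not reach only later rows make up. A row lasts 1/12 s, in which the tool goes at most 41.7 mm and 7.16 degrees, less where a joint would pass 70% of its speed; a pose out of reach is approached as far as the arm can. A call with a gripper value outside its range is refused whole. The fingers move at their own pace and stop on an object; "force" is the grip in N (left out, the last holds). Time passes only in rows, so rows that repeat a pose let the fingers close. It gives the time, the measured TCP pose, the force and the opening at its end, in the units of the state.
- state(): the state, without advancing time (a new reading comes with each control period).
- snapshot(name): name is "scene" or "side" or "wrist"; returns (picture, depth): 420x560x3 uint8, blue, green, red; 420x560 float32, m along the optical axis (not along the pixel's ray), 0 where there is no reading.
- calibration(name): a dict with "fx", "fy", "cx", "cy" (pixels), "rvec" (rotation vector, rad) and "tvec" (3), from world to camera coordinates, as OpenCV has them; the wrist camera has in their place "hand_eye" (4x4, takes a point from camera to tool coordinates, whose origin is the TCP and whose axes are the flange's). Camera axes: x right, y down, z forward; pixel columns grow to the right and rows downward; lengths in m; the calibration is good to about 2 mm. A picture is of the moment at which its call begins: read the wrist's pose just before it. calibration takes no time and is no camera call.
- job_done(): hands the job in, once; it reports no verdict.
The state is a dict: "time_s": time; "qpos": joint angles; "qd": joint speeds; "tau": joint torques, N m; "ee_pos": TCP position; "ee_rot": TCP orientation; "force": force on the tool from outside, world axes, zero at the start; "moment": the same for the moment, N m; "opening": opening from 0.0 (shut) to 1.0 (fully open).
Only numpy, scipy, OpenCV 4.12 (cv2) and the standard library are available. Lean on these libraries where they do the work, as an engineer would, in place of code of your own. Each camera call takes 0.05 s, during which the arm holds its last target.

## Working session

There is one attempt and no reset: what is moved stays moved. The work goes in short steps, Python scripts to look and compute and a tool call to move; the robot and the scene stay as the last step left them, time stands still between calls to the robot, and variables do not carry over. Pictures are saved under pics/ and viewed, and the job is handed in when it is done.

Besides the shell and the picture viewer there is one more tool, called after "Request:" as name(argument=value, ...), one argument or row to a line, values as JSON. send_rows: Moves the arm, as the interface text tells. Its arguments: {"type":"object","properties":{"steps":{"type":"array"},"force":{"type":"number"}},"required":["steps"]}

```bash
mkdir -p pics; ls; python3 - <<'E'
from rig import *
import cv2,numpy as np
s=state();print(s)
for n in("scene","side"):
    p,d=snapshot(n);cv2.imwrite(f"pics/{n}0.png",p);np.save(f"{n}0.npy",d);print(n,calibration(n))
E
```

```text
pics
{'time_s': 0.0, 'qpos': array([ 1.21850082e+00,  4.94160789e-01,  1.34614263e+00, -9.38376568e-06,
        1.30252987e+00, -9.54983719e-02]), 'qd': array([ 0.00064029,  0.00050522, -0.00225878, -0.00019341, -0.0017231 ,
        0.00029238]), 'tau': array([ 2.98762876e-03, -8.82145286e+01, -3.83905935e+01,  6.56030170e-05,
        9.55208496e-03, -2.33945156e-05]), 'ee_pos': array([0.15860859, 0.60415116, 0.2307103 ]), 'ee_rot': array([-1.33319464e-04,  1.28044796e-01,  9.91768191e-01, -6.05839132e-04]), 'force': array([ 0.9038691 , -0.14930233,  0.1102871 ]), 'moment': array([-0.00636883, -0.02197384,  0.00011772]), 'opening': 1.0023542728169088}
scene {'fx': 382.1580402677849, 'fy': 382.1580402677849, 'cx': 285.4471679770562, 'cy': 211.88431509136484, 'rvec': array([ 2.10865366,  0.57864865, -0.29973477]), 'tvec': array([-0.5186018 , -0.09156405,  1.12463109])}
side {'fx': 493.8857196400779, 'fy': 493.8857196400779, 'cx': 274.42714832207446, 'cy': 204.40949872944856, 'rvec': array([ 2.34167503, -0.2884921 ,  0.11291753]), 'tvec': array([-0.53662476,  0.19209423,  0.96270171])}
```

View pics/scene0.png

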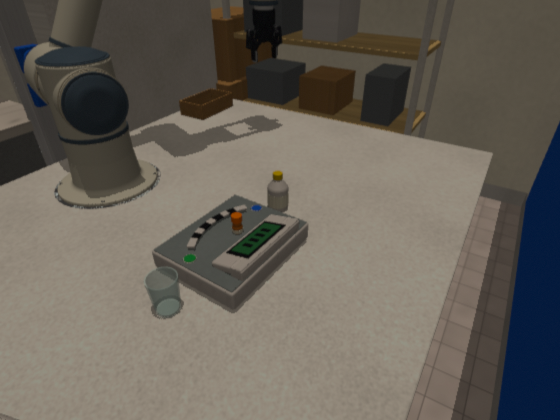

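View pics/side0.png

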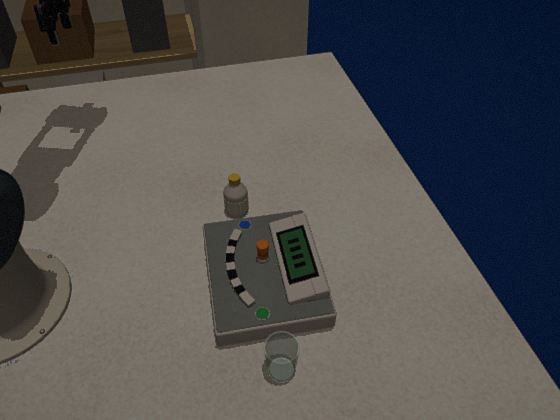

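```bash
cat > h.py <<'E'
import cv2,numpy as np
def ray(cal,uv,z,R=None,t=None):
    K=np.array([[cal['fx'],0,cal['cx']],[0,cal['fy'],cal['cy']],[0,0,1]])
    R=cv2.Rodrigues(cal['rvec'])[0];t=cal['tvec']
    C=-R.T@t; d=R.T@np.linalg.inv(K)@np.array([*uv,1.]); return C+d*(z-C[2])/d[2]
def comps(m,a=4):
    n,l,s,c=cv2.connectedComponentsWithStats(m.astype(np.uint8));return [(c[i],s[i,4]) for i in range(1,n) if s[i,4]>=a]
E
python3 - <<'E'
from rig import *
from h import *
for n in("scene","side"):
    p=cv2.imread(f"pics/{n}0.png");cal=calibration(n);h=cv2.cvtColor(p,cv2.COLOR_BGR2HSV)
    x0,y0,x1,y1=(150,165,315,320) if n=="scene" else (195,165,335,390)
    roi=np.zeros(h.shape[:2],bool);roi[y0:y1,x0:x1]=1
    S=h[...,1];H=h[...,0];V=h[...,2]
    for nm,m,z in(("green",(abs(H.astype(int)-60)<15)&(S>150)&(V>90),.057),("blue",(abs(H.astype(int)-115)<12)&(S>130)&(V>80),.057),("orange",(H<14)&(S>190)&(V>100),.1),("yellow",(abs(H.astype(int)-26)<6)&(S>160)&(V>90),.105)):
        for c,a in comps(m&roi): print(n,nm,c.round(1),a,ray(cal,c,z).round(4))
    cv2.imwrite(f"pics/{n}_crop.png",cv2.resize(p[y0:y1,x0:x1],None,fx=4 if n=="scene" else 3,fy=4 if n=="scene" else 3,interpolation=cv2.INTER_CUBIC)[:600,:800])
E
```

```text
scene green [189.1 257.5] 53 [ 0.4869 -0.1818  0.057 ]
scene blue [256.1 207.2] 36 [0.4996 0.0359 0.057 ]
scene orange [237.5 217.7] 6 [ 0.5263 -0.0692  0.1   ]
scene yellow [277.1 173.1] 38 [0.5004 0.1309 0.105 ]
side blue [244.4 224.3] 66 [0.4973 0.0349 0.057 ]
side orange [262.3 244.2] 81 [ 0.5141 -0.0629  0.1   ]
side yellow [233.8 176.9] 62 [0.4962 0.1325 0.105 ]
```

View pics/scene_crop.png

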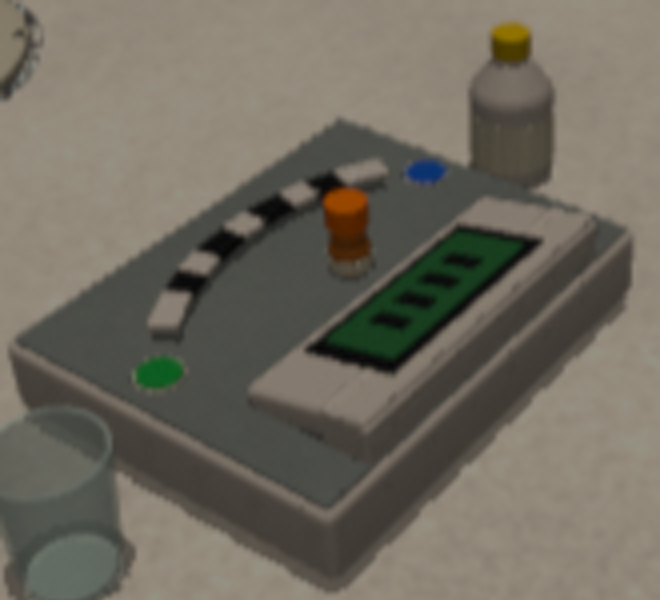

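View pics/side_crop.png

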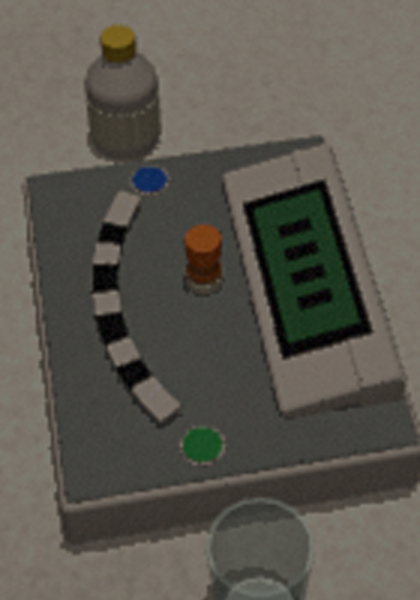

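```bash
python3 - <<'E'
from rig import *
from h import *
res={}
for n in("scene","side"):
    p=cv2.imread(f"pics/{n}0.png");cal=calibration(n);h=cv2.cvtColor(p,cv2.COLOR_BGR2HSV).astype(int)
    x0,y0,x1,y1=(150,165,315,320) if n=="scene" else (195,165,335,390)
    roi=np.zeros(h.shape[:2],bool);roi[y0:y1,x0:x1]=1
    S=h[...,1];H=h[...,0];V=h[...,2]
    g=[(c,a) for c,a in comps((abs(H-62)<18)&(S>130)&(V>70)&roi,15)]
    b=[(c,a) for c,a in comps((abs(H-115)<12)&(S>130)&(V>80)&roi,15)]
    print(n,[(c.round(1),a) for c,a in g])
    r=(189,258) if n=="scene" else (262,313)
    g=min(g,key=lambda t:np.hypot(*(t[0]-r)))[0];b=b[0][0]
    G=ray(cal,g,.057)[:2];B=ray(cal,b,.057)[:2];y=(B-G);print(G,B,np.linalg.norm(y));y/=np.linalg.norm(y);x=np.array([y[1],-y[0]])
    C=(G+B)/2+x*.16*np.cos(np.radians(42.97));print("C",C,"yaw",np.degrees(np.arctan2(x[1],x[0])))
    # black gaps: radius check
    for c,a in comps((V<45)&roi,6):
        P=ray(cal,c,.066)[:2]-C;print(c.round(1),a,"r",np.hypot(*P).round(4),"ang",np.degrees(np.arctan2(P@y,-P@x)).round(1))
    # beaker/bottle etc
E
```

```text
scene [(array([189. , 257.8]), np.int32(63))]
[ 0.48750648 -0.18249915] [0.49958909 0.03594954] 0.21878259014779203
C [ 0.61044282 -0.07974038] yaw -3.1658582026044906
[230.8 210.3] 24 r 0.1593 ang 20.6
[218.1 217.5] 51 r 0.1549 ang 6.7
[205.7 226. ] 58 r 0.156 ang -7.8
[255.9 243.1] 215 r 0.0291 ang -14.0
[265.2 229.5] 29 r 0.0571 ang 45.9
[197.  235.3] 38 r 0.1569 ang -20.8
[259.5 234.5] 31 r 0.0444 ang 27.4
[253.5 239.5] 31 r 0.0395 ang -0.2
[247.4 244.6] 34 r 0.0446 ang -27.3
side [(array([261.9, 312.6]), np.int32(101))]
[ 0.48506559 -0.18210575] [0.49734549 0.0349118 ] 0.21736470101967875
C [ 0.60809227 -0.08021099] yaw -3.238618111406854
[296.7 256.7] 486 r 0.0307 ang -6.0
[292.8 240.6] 56 r 0.0483 ang 52.7
[232.3 242.6] 55 r 0.1588 ang 20.7
[295.  248.2] 58 r 0.0345 ang 32.1
[229.6 257. ] 75 r 0.1596 ang 7.4
[297.3 256.2] 59 r 0.0293 ang -4.2
[299.5 264.2] 62 r 0.0367 ang -37.3
[231.6 273.7] 88 r 0.1609 ang -7.1
[238.7 289.5] 81 r 0.1621 ang -21.0
[247.2 304.1] 16 r 0.168 ang -33.2
```

Request:
send_rows(
  steps=[
    [0,0,0,-0.03,-0.026,0,60],
    [0,0,-1,-0.055,-0.048,0,160],
    [0,0,-2,-0.082,-0.071,0,255],
    [0,0,-3,-0.109,-0.095,0,255],
    [0,0,-4,-0.136,-0.118,0,255],
    [0,0,-5,-0.163,-0.142,0,255],
    [0,0,-6,-0.19,-0.165,0,255],
    [0,0,-7,-0.217,-0.189,0,255],
    [0,0,-8,-0.244,-0.212,0,255],
    [0,0,-9,-0.27,-0.235,0,255],
    [0,0,-10,-0.297,-0.258,0,255],
    [0,0,-11,-0.32,-0.282,0,255],
    [0,0,-11.5,-0.34,-0.315,0,255],
    [0,0,-11.5,-0.356,-0.35,0,255],
    [0,0,-11.5,-0.371,-0.385,0,255],
    [0,0,-11.5,-0.386,-0.42,0,255],
    [0,0,-11.5,-0.4,-0.455,0,255],
    [0,0,-11.5,-0.413,-0.49,0,255],
    [0,0,-11.5,-0.425,-0.525,0,255],
    [0,0,-11.5,-0.43,-0.56,0,255],
  ],
  force=20,
)

```text
time_s: 1.77
ee_pos: [0.4329, -0.0485, 0.2313]
ee_rot: [0.0, 0.028, 1.0, -0.0]
force: [1.3, 0.4, -0.2]
opening: 0.001
```

Request:
send_rows(
  steps=[
    [0,0,0,0,-0.015,0,255],
    [0,0,0,0.01,-0.03,0,255],
    [0,0,0,0.02,-0.03,0,255],
    [0,0,0,0.02,-0.03,0,255],
    [0,0,0,0.02,-0.03,0,255],
  ],
)

```text
time_s: 2.18
ee_pos: [0.4104, -0.0747, 0.2313]
ee_rot: [-0.0, 0.028, 1.0, 0.0]
force: [-0.1, 0.9, 0.4]
opening: -0.002
```

```bash
python3 - <<'E'
from rig import *
from h import *
s=state();print(s['ee_pos'],s['ee_rot'],s['force'],s['opening'])
p,d=snapshot("wrist");cv2.imwrite("pics/w1.png",p);np.save("w1.npy",d);print(calibration("wrist"))
import pickle;pickle.dump(s,open("w1.pkl","wb"))
E
```

```text
[ 0.41039328 -0.07466543  0.23129323] [-9.91281913e-05  2.82273952e-02  9.99601513e-01  1.37116731e-04] [-0.11752299  0.85812552  0.39397768] -0.0021829150650301858
{'fx': 346.3854182058742, 'fy': 346.3854182058742, 'cx': 278.67769083990817, 'cy': 211.18286280179905, 'hand_eye': array([[-1.10409335e-03, -9.54572336e-01, -2.97977241e-01,
         7.56912538e-02],
       [ 9.99999366e-01, -1.12048901e-03, -1.15796889e-04,
         5.96109533e-04],
       [-2.23343717e-04, -2.97977180e-01,  9.54572968e-01,
        -1.41080764e-01],
       [ 0.00000000e+00,  0.00000000e+00,  0.00000000e+00,
         1.00000000e+00]])}
```

View pics/w1.png

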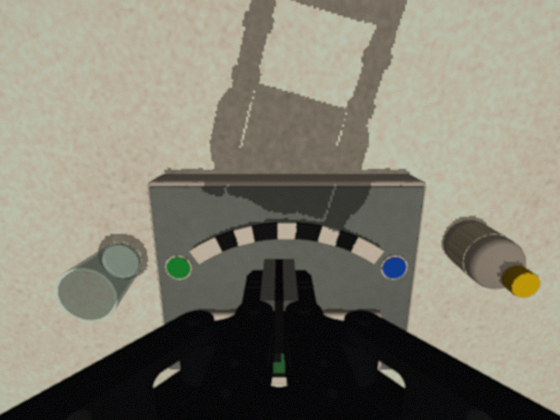

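```bash
python3 - <<'E'
from rig import *
from h import *
import pickle
from scipy.spatial.transform import Rotation as Ro
s=pickle.load(open("w1.pkl","rb"));cal=calibration("wrist");q=s['ee_rot']
T=np.eye(4);T[:3,:3]=Ro.from_quat([q[1],q[2],q[3],q[0]]).as_matrix();T[:3,3]=s['ee_pos']
W=np.linalg.inv(T@cal['hand_eye']);cal['rvec']=cv2.Rodrigues(W[:3,:3])[0];cal['tvec']=W[:3,3]
p=cv2.imread("pics/w1.png");h=cv2.cvtColor(p,cv2.COLOR_BGR2HSV).astype(int);H,S,V=h[...,0],h[...,1],h[...,2]
roi=np.zeros(H.shape,bool);roi[185:300,150:425]=1
g=[c for c,a in comps((abs(H-62)<18)&(S>130)&(V>70)&roi,40)];b=[c for c,a in comps((abs(H-115)<12)&(S>130)&(V>80)&roi,40)]
print(g,b);g=min(g,key=lambda c:np.hypot(*(c-(178,267))));b=b[0]
G=ray(cal,g,.057)[:2];B=ray(cal,b,.057)[:2];y=(B-G);print(G,B,np.linalg.norm(y));y/=np.linalg.norm(y);x=np.array([y[1],-y[0]])
C=(G+B)/2+x*.16*np.cos(np.radians(42.97));print("C",C,"yaw",np.degrees(np.arctan2(x[1],x[0])))
roi[:]=0;roi[215:262,185:390]=1
for nm,m in (("blk",V<45),("wht",V>150)):
  for c,a in comps(m&roi,20):
    P=ray(cal,c,.066)[:2]-C;print(nm,c.round(1),a,"r",np.hypot(*P).round(4),"ang",np.degrees(np.arctan2(P@y,-P@x)).round(1))
for C,yw in ((C,np.arctan2(x[1],x[0])),((.609,-.080),np.radians(-3.2))):
  x=np.array([np.cos(yw),np.sin(yw)]);y=np.array([-x[1],x[0]])
  for t in(-29,0,29):
    t=np.radians(t);print((C+.16*(-np.cos(t)*x+np.sin(t)*y)).round(4))
E
```

```text
[array([177.86627907, 267.40116279])] [array([393.89473684, 267.43213296])]
[ 0.4863236  -0.17984251] [0.49889846 0.03683373] 0.21704082664210017
C [ 0.60948808 -0.07828738] yaw -3.3214508868681474
blk [264.5 230.6] 383 r 0.1612 ang -7.3
blk [307.6 230.5] 391 r 0.1612 ang 7.1
blk [226.4 239.7] 282 r 0.161 ang -20.7
blk [345.9 239.6] 275 r 0.1611 ang 20.6
blk [278.8 260.2] 24 r 0.1295 ang -3.2
wht [286.2 230.8] 260 r 0.1597 ang -0.0
wht [244.1 235.8] 256 r 0.1597 ang -14.5
wht [327.8 236.2] 245 r 0.1591 ang 14.3
wht [205.6 250.6] 414 r 0.1595 ang -29.1
wht [366.7 250.3] 422 r 0.1597 ang 28.9
[ 0.4653 -0.1476]
[ 0.4498 -0.069 ]
[0.4743 0.0073]
[ 0.4649 -0.1496]
[ 0.4492 -0.0711]
[0.4736 0.0053]
```

Request:
send_rows(
  steps=[
    [0,0,0,-0.015,-0.018,0.01,255],
    [0,0,0,-0.035,-0.042,0.03,255],
    [0,0,0,-0.052,-0.063,0.06,255],
    [0,0,0,-0.0587,-0.0706,0.09,255],
    [0,0,0,-0.0587,-0.0706,0.115,255],
    [0,0,0,-0.0587,-0.0706,0.135,255],
    [0,0,0,-0.0587,-0.0706,0.145,255],
    [0,0,0,-0.0587,-0.0706,0.15,255],
    [0,0,0,-0.0587,-0.0706,0.155,255],
    [0,0,0,-0.0587,-0.0706,0.155,255],
    [0,0,0,-0.0587,-0.0706,0.155,255],
    [0,0,0,-0.0587,-0.0706,0.155,255],
  ],
)

```text
time_s: 3.23
ee_pos: [0.4659, -0.149, 0.077]
ee_rot: [0.001, 0.028, 1.0, -0.0]
force: [0.0, 0.3, 0.6]
opening: 0.002
```

```bash
python3 - <<'E'
from rig import *
from h import *
s=state();print(s['ee_pos'],s['ee_rot'],s['force'])
p,d=snapshot("side");cv2.imwrite("pics/s2.png",cv2.resize(p[165:390,180:380],None,fx=2.6,fy=2.6,interpolation=cv2.INTER_CUBIC))
p,d=snapshot("wrist");cv2.imwrite("pics/w2.png",p)
for i in range(3):print(state()['force'])
E
```

```text
[ 0.46593412 -0.14895934  0.07698955] [ 6.01974845e-04  2.78903905e-02  9.99610774e-01 -2.52995236e-04] [0.00956483 0.26596959 0.55407239]
[-0.75551525 -0.42156778 -0.99624327]
[-0.75551525 -0.42156778 -0.99624327]
[-0.75551525 -0.42156778 -0.99624327]
```

View pics/s2.png

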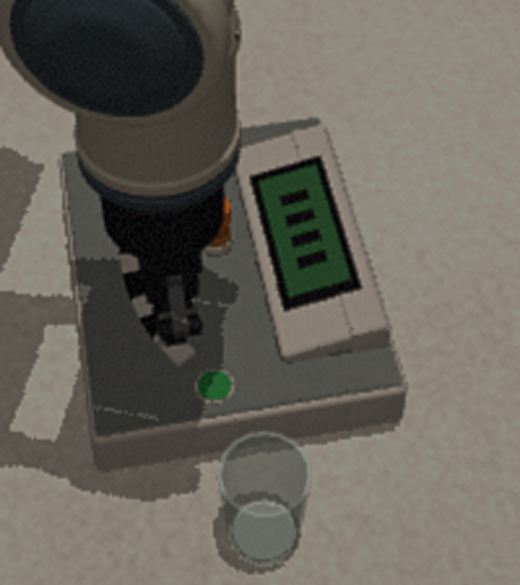

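View pics/w2.png

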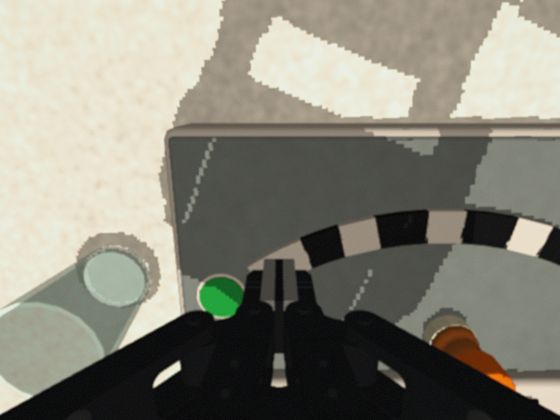

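Request:
send_rows(
  steps=[
    [0,0,0,0,0,0.003,255],
    [0,0,0,0,0,0.006,255],
    [0,0,0,0,0,0.008,255],
    [0,0,0,0,0,0.01,255],
    [0,0,0,0,0,0.0115,255],
    [0,0,0,0,0,0.013,255],
    [0,0,0,0,0,0.014,255],
    [0,0,0,0,0,0.0145,255],
    [0,0,0,0,0,0.0145,255],
    [0,0,0,0,0,0.0145,255],
    [0,0,0,0,0,0.0145,255],
    [0,0,0,0,0,0.0145,255],
  ],
)

```text
time_s: 4.33
ee_pos: [0.4654, -0.149, 0.0619]
ee_rot: [0.0, 0.028, 1.0, -0.0]
force: [-0.8, -0.0, 4.0]
opening: -0.001
```

```bash
python3 - <<'E'
from rig import *
from h import *
for i in range(4):
    s=state();print(s['ee_pos'].round(4),s['force'].round(2),s['moment'].round(3))
    p,d=snapshot("wrist")
cv2.imwrite("pics/w3.png",p)
E
```

```text
[ 0.4654 -0.149   0.0619] [-0.77 -0.01  4.02] [-0.103  0.275 -0.005]
[ 0.4653 -0.1489  0.0618] [-1.86  0.02  4.53] [-0.072  0.338  0.015]
[ 0.4654 -0.149   0.0618] [-1.8   0.07  4.61] [-0.043  0.327  0.008]
[ 0.4654 -0.1489  0.0618] [-1.87 -0.05  5.46] [-0.052  0.391  0.018]
```

```bash
python3 - <<'E'
import numpy as np
a=np.radians(np.arange(-29,29.01,29/19));x=.16*np.cos(a);y=.16*np.sin(a)
for i in range(1,20):print(round(x[i]-x[0],4),round(y[i]-y[0],4),'|',round(x[19+i]-x[19],4),round(y[19+i]-y[19],4))
E
```

```text
0.002 0.0038 | -0.0001 0.0043
0.0039 0.0076 | -0.0002 0.0085
0.0057 0.0114 | -0.0005 0.0128
0.0075 0.0153 | -0.0009 0.017
0.0091 0.0193 | -0.0014 0.0212
0.0106 0.0233 | -0.002 0.0255
0.012 0.0273 | -0.0028 0.0297
0.0132 0.0314 | -0.0036 0.0338
0.0144 0.0354 | -0.0046 0.038
0.0155 0.0396 | -0.0056 0.0421
0.0164 0.0437 | -0.0068 0.0462
0.0173 0.0479 | -0.0081 0.0503
0.018 0.0521 | -0.0095 0.0543
0.0186 0.0563 | -0.011 0.0583
0.0192 0.0606 | -0.0126 0.0622
0.0196 0.0648 | -0.0143 0.0662
0.0198 0.069 | -0.0161 0.07
0.02 0.0733 | -0.018 0.0738
0.0201 0.0776 | -0.0201 0.0776
```

Request:
send_rows(
  steps=[
    [0,0,0,0.002,0.0038,-0.0003,255],
    [0,0,0,0.0039,0.0076,-0.0006,255],
    [0,0,0,0.0057,0.0114,-0.0007,255],
    [0,0,0,0.0075,0.0153,-0.0007,255],
    [0,0,0,0.0091,0.0193,-0.0007,255],
    [0,0,0,0.0106,0.0233,-0.0007,255],
    [0,0,0,0.012,0.0273,-0.0007,255],
  ],
)

```text
time_s: 5.12
ee_pos: [0.4548, -0.1205, 0.0625]
ee_rot: [0.0, 0.028, 1.0, -0.0]
force: [0.2, -3.2, 3.8]
opening: 0.004
```

Request:
send_rows(
  steps=[
    [0,0,0,0.0012,0.0041,0,255],
    [0,0,0,0.0024,0.0081,0,255],
    [0,0,0,0.0035,0.0123,0,255],
    [0,0,0,0.0044,0.0164,0,255],
    [0,0,0,0.0053,0.0206,0,255],
    [0,0,0,0.006,0.0248,0,255],
    [0,0,0,0.0066,0.029,0,255],
    [0,0,0,0.0072,0.0333,0,255],
    [0,0,0,0.0076,0.0375,0,255],
    [0,0,0,0.0078,0.0417,0,255],
    [0,0,0,0.008,0.046,0,255],
    [0,0,0,0.0081,0.0503,0,255],
  ],
)

```text
time_s: 6.12
ee_pos: [0.4496, -0.0699, 0.0625]
ee_rot: [-0.0, 0.028, 1.0, 0.0]
force: [0.0, -3.1, 2.7]
opening: -0.0
```

Middle is on target (expected 0.4496, −0.070). On to the blue half.

Request:
send_rows(
  steps=[
    [0,0,0,-0.0001,0.0043,0,255],
    [0,0,0,-0.0002,0.0085,0,255],
    [0,0,0,-0.0005,0.0128,0,255],
    [0,0,0,-0.0009,0.017,0,255],
    [0,0,0,-0.0014,0.0212,0,255],
    [0,0,0,-0.002,0.0255,0,255],
    [0,0,0,-0.0028,0.0297,0,255],
    [0,0,0,-0.0036,0.0338,0,255],
    [0,0,0,-0.0046,0.038,0,255],
    [0,0,0,-0.0056,0.0421,0,255],
    [0,0,0,-0.0068,0.0462,0,255],
    [0,0,0,-0.0081,0.0503,0,255],
    [0,0,0,-0.0095,0.0543,0,255],
    [0,0,0,-0.011,0.0583,0,255],
    [0,0,0,-0.0126,0.0622,0,255],
    [0,0,0,-0.0143,0.0662,0,255],
    [0,0,0,-0.0161,0.07,0,255],
    [0,0,0,-0.018,0.0738,0,255],
    [0,0,0,-0.0201,0.0776,0,255],
    [0,0,0,-0.0201,0.0776,0,255],
  ],
)

```text
time_s: 7.78
ee_pos: [0.4745, 0.0067, 0.0625]
ee_rot: [0.0, 0.028, 1.0, 0.0]
force: [0.1, 2.5, 4.3]
opening: 0.003
```

```bash
python3 - <<'E'
from rig import *
from h import *
for i in range(3):
    s=state();print(s['time_s'],s['ee_pos'].round(4),s['force'].round(2))
    p,d=snapshot("wrist")
cv2.imwrite("pics/w4.png",p)
p,d=snapshot("side");cv2.imwrite("pics/s4.png",p)
E
```

```text
7.7833 [0.4745 0.0067 0.0625] [0.09 2.49 4.35]
7.8333 [0.4745 0.0065 0.0625] [1.49 2.57 4.4 ]
7.8833 [0.4744 0.0064 0.0625] [1.49 3.04 4.36]
```

View pics/w4.png

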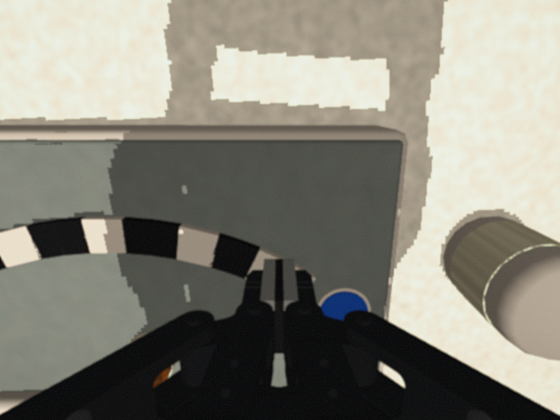

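View pics/s4.png

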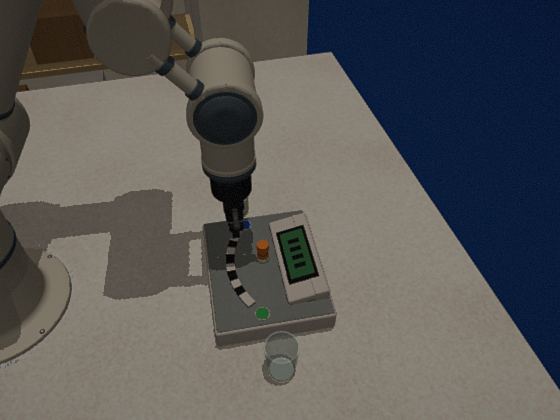

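Request:
send_rows(
  steps=[
    [0,0,0,0,0,0,255],
    [0,0,0,0,0,0,255],
    [0,0,0,0,0,0,255],
    [0,0,0,0,0,0,255],
    [0,0,0,0,0,0,255],
    [0,0,0,0,0,0,255],
  ],
)

```text
time_s: 8.48
ee_pos: [0.4743, 0.0059, 0.0625]
ee_rot: [0.0, 0.028, 1.0, -0.0]
force: [1.3, 2.3, 4.1]
opening: -0.001
```

```bash
python3 - <<'E'
from rig import *
s=state();print(s['time_s'],s['ee_pos'],s['force']);
if s['force'][2]>2: print(job_done())
E
```

```text
8.4833 [0.47425466 0.00594192 0.06252844] [1.2570509  2.28537018 4.07251017]
the job is handed in; nothing more can be done
None
```

I traced the band with closed fingers from the green end (the meter's −y side) to the blue end in one pressed stroke, then handed the job in at 8.5 s. The system gave no verdict.

- **Finding the meter:** the fixed cameras and the wrist camera agreed on its position to about 2 mm. I used an arc centre of about (0.609, −0.079) and a turn of about −3.25°.
- **Stroke:** the fingertips stayed at z = 0.0618 to 0.0625 m at every check, which puts the band 3.5 to 4.2 mm down. The highest vertical force I read was 5.5 N. I only read force and position between moves, not continuously.
- **End state:** the fingertips were still on the pad beside the blue lamp at (0.474, 0.006, 0.0625), pushing with about 4.1 N. A sideways reading of about 2.6 N remained, which I put down to friction.
- **Vial, bottle and beaker:** they looked undisturbed in the last pictures, though I did not re-measure their positions. The bottle was partly hidden by the arm in the last side view.

No check failed, and the only disagreement was the 2 mm between cameras.

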